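Stop the tote's air filter box, unclip its filter cassette and draw it out

TASK

The filter pad in the grey air filter box is due for a change: first stop the fan by pressing the round button on the roof, then push the steel clip round to the side, well clear of the cassette. Then hook a fingertip behind the cassette's upturned lip and draw the cassette gently out along its runners as far as it goes, with the used pad still lying in it. Nothing is picked up or pinched: keep off the rubber strip on the front of the lip, do not touch the pad, leave everything else where it stands, and finish with the hand clear.

Things in the scene. Friction and masses are not known exactly. Their poses are not given: they have to be found in the camera images.
- filter_box: grey air filter box fixed on the table, 170 mm deep (x) x 140 wide (y) x 93 high. Origin: centre of its underside. Its own -x is the front, towards the robot, where the cassette's lip is; +y is its side to the robot's left; z up. Flat roof 93 mm above the table, with a 2 mm high round steel intake guard on its rear half. Button, clip and cassette belong to it and turn with it
- stop_button (a joint): travel of the round spring push button on the roof, m: 0 released, 0.005 fully down (about 4 N); it comes back up when let go, one full press stops the fan
- stop_button_top (a point): centre of the top of the button's grey cap (24 mm across, on a black base), at the front of the roof on the box's -y side; pressed straight down
- clip (a joint): angle of the flat steel clip on the roof, rad. 0: points to the front, its bent-down end in front of the lip bars the cassette (at 0.1 still). Grows to 1.2 (stop) as it swings level to the box's +y side; needs about 1 N at the thumb tab, stays where left. From 0.7 it no longer bars the cassette, from 0.8 it counts as well clear
- clip_pivot (a point): upright pivot axis of the clip at roof height: in the box's frame 62 mm in front of the box's centre and 10 mm to +y, 93 mm above the table
- clip_tab (a point): top middle of the clip's upright thumb tab: a plate 28 mm long (along the clip), 3 thick, 22 high, its middle 62 mm from the pivot, its top 119 mm above the table. The bar under it is 14 mm wide, its upper face 98 mm above the table, and reaches 85 mm from the pivot
- cassette (a joint): how far the aluminium filter cassette is drawn out of the box along the box's -x, m: 0 home, 0.080 at its stop; sliding friction about 3 N
- lip_top (a point): middle of the top edge of the cassette's upturned lip (moves with it): 74 mm above the table, 132 mm in front of the box's centre when home. Lip: sheet 3 mm thick (rolled top 5), 96 mm wide along the box's y. Behind it a finger pocket open above: 42 mm from lip to the cassette's face plate, floor 47 mm above the table. The roof's edge is 47 mm behind the lip when home
- strip_face (a point): middle of the front face of the black rubber strip, 4 mm thick, 92 x 20 mm, on the front (outer) face of the lip, where the clip's bent end bears; not to be pressed by the fingers, as pinching the lip would
- used_pad: white round filter pad, 70 mm across and 11 mm thick, lying loose in the square well of the cassette behind its face plate; hidden under the roof while the cassette is home. Origin: centre of its underside
- pad_well (a point): middle of the floor of the cassette's well, where the pad lies (moves with the cassette)
- spare_pads: spare filter pad, same shape as the used one, on the table; bystander. Origin: centre of its underside, as for all the bystanders
- tweezers: steel tweezers, 125 mm long, 9 mm high, lying on the table; bystander
- alcohol_bottle: white squeeze bottle with a blue cap, 51 mm wide, 150 mm high; bystander
- spawn_jar_1: glass jar with a tan lid, 66 mm across, 89 mm high; bystander
- spawn_jar_2: glass jar with a tan lid, 62 mm across, 94 mm high; bystander
- petri_1: closed petri dish, 90 mm across, 13 mm high; bystander
- ac_remote: long white remote control lying face up, 188 x 57 x 26 mm; bystander
- tape: roll of tan tape lying flat, 104 mm across, 25 mm high; bystander

How it is judged (in metres and radians):
On the way, in this order (a step that is already met when the one before it is completed fails the run):
1. the fan is stopped: the button is pressed right down while the clip and the cassette are still shut (value of joint stop_button above 0.004 m and value of joint clip below 0.3 rad and value of joint cassette below 0.01 m), for 0.1 s.
2. the clip is swung well clear of the cassette, which is still home (value of joint clip above 0.8 rad and value of joint cassette below 0.01 m), for 0.2 s.
3. the cassette is drawn out as far as it goes (value of joint cassette above 0.075 m), for 0.2 s.
At the end, for the whole second after the job is handed in: The cassette is drawn out to within 5 mm of its stop (more than 75 of 80 mm) and at rest, the clip is more than 0.75 rad aside, the button is up again, and the used pad lies flat in its well (within 12 mm of the middle) (value of joint cassette above 0.075 m and velocity of joint cassette below 0.01 m/s and value of joint clip above 0.75 rad and value of joint stop_button below 0.002 m and distance between used_pad and pad_well below 0.012 m and angle between used_pad's own z axis and vertical below 0.15 rad and linear speed of used_pad below 0.02 m/s); the robot touches nothing.
It fails at once if the lip is pinched, or its front rubber strip is pressed by the fingers (more than 4 N) (contact force between the fingers and lip_strip above 4 N).
It fails at once if the used pad is touched (more than 1 N) (contact force between any of the arm, the fingers and used_pad above 1 N).
It fails at once if the used pad is lifted or leaves its well (distance between used_pad and pad_well above 0.02 m).
It fails at once if the cassette is jerked (faster than 0.4 m/s) (velocity of joint cassette above 0.4 m/s).
It fails at once if a bystander is moved by more than 20 mm (distance of any of spare_pads, tweezers, alcohol_bottle, spawn_jar_1, spawn_jar_2, petri_1, ac_remote, tape from where it was at the start of the episode above 0.02 m).
It also fails if it takes over 58 s, if anything falls off the work surface, if the arm or the gripper's body presses on something with over 40 N, if the wrist force passes 120 N, or if a joint passes its speed limit or range.

ROBOT

A 7-joint arm with a two-finger parallel gripper is mounted at the origin on a cart in front of the work surface, level with it; the furniture and walls round the work are solid. World frame = base frame: x ahead of the robot, y to its left, z up, the work surface at z = 0. Lengths are in mm, angles in rad, forces in N, time in s.
With the tool pointing down it reaches from about 425 to 875 mm from the base axis. Payload 8.4 kg.
Tool frame: the origin (TCP) lies on the centre line of the jaws, within the pads' length; the fingertips stand 17 mm ahead of it and the grasp point (between the pads) lies 2 mm behind it; z points along the fingers, y is the direction in which the jaws open and shut (so a half turn about z gives the same grasp; the last joint's range is limited). The gripper opens to 87 mm and grips with 3 to 60 N. Pads are 19 mm wide; open, the fingers measure 117 mm over their backs; the gripper's body (75 mm by 190 mm) begins 51 mm behind the grasp point.
Start: joints at [-1.412, 0.333, 0.04, 1.465, -0.013, 1.343, -0.059], TCP at [165.723, 628.491, 239.546] pointing down, gripper open.
Joint ranges: [-2.58, 2.58], [-0.38, 2.09], [-1.3, 1.39], [0.25, 2.4], [-1.5, 4.64], [0.08, 2.09], [-2.65, 2.65]. Speed limits (rad/s): [2.22, 2.22, 2.79, 2.79, 3.14, 3.14, 3.14].

INTERFACE

Orientations are given as a 3x3 rotation matrix whose columns are the frame's x, y, z axes.
In Python, from plant import robot gives the robot as it stands.
- The arm moves only by the tool play_rows, never from a script. Its argument "deltas" is text: rows parted by semicolons, each of 5 numbers parted by spaces: the opening in per cent of the stroke, from 0 (shut) to 100 (fully open), then the shift along the tool's x, y, z in mm, then the turn about the tool's z in degrees. A call has 1 to 10 rows; each row shifts and turns the commanded pose from where the row before left it, along the tool's axes as they then stand; what a row does not reach is not made up. A row lasts 1/8 s, in which the tool goes at most 62.5 mm and 10.7 degrees, less where a joint would pass 70% of its speed; a pose out of reach is approached as far as the arm can. A call with a gripper value outside its range is refused whole. The fingers move at their own pace and stop on an object; "force" is the grip in N (left out, the last holds). Time passes only in rows, so rows that do not move let the fingers close. It gives the time, the measured TCP pose, the force and the opening at its end, in the units of the state.
- robot.sense(): the state, without advancing time (a new reading comes with each control period).
- robot.grab_frame(name): name is "side" or "top" or "wrist"; returns (picture, depth): 384x512x3 uint8, red, green, blue; 384x512 float32, mm along the optical axis (not along the pixel's ray), 0 where there is no reading.
- robot.camera_params(name): a dict with "fx", "fy", "cx", "cy" (pixels), "extrinsics" (4x4, takes a point from camera to world coordinates). Camera axes: x right, y down, z forward; pixel columns grow to the right and rows downward; lengths in mm; the calibration is good to about 2 mm. A picture is of the moment at which its call begins: read the wrist's pose just before it. camera_params takes no time and is no camera call; for the wrist camera it gives the pose at the moment of the call.
- robot.finish_job(): hands the job in, once; it reports no verdict.
The state is a dict: "t": time; "joint_positions": joint angles; "qvel": joint speeds; "joint_torque": joint torques, N m; "eef_pos": TCP position; "eef_rot": TCP orientation; "contact_force": force on the tool from outside, world axes, zero at the start; "torque": the same for the moment, N m; "grip_width": finger opening in mm.
Only numpy, scipy, OpenCV 4.12 (cv2) and the standard library are available. Lean on these libraries where they do the work, as an engineer would, in place of code of your own. Each camera call takes 0.05 s, during which the arm holds its last target.

## Working session

There is one attempt and no reset: what is moved stays moved. The work goes in short steps, Python scripts to look and compute and a tool call to move; the robot and the scene stay as the last step left them, time stands still between calls to the robot, and variables do not carry over. Pictures are saved under pics/ and viewed, and the job is handed in when it is done.

Besides the shell and the picture viewer there is one more tool, called after "Request:" by a JSON object that holds its "name" and its "arguments", one argument or row to a line. play_rows: Moves the arm, as the interface text tells. Its arguments: {"type":"object","properties":{"deltas":{"type":"string"},"force":{"type":"number"}},"required":["deltas"]}

```bash
ls; mkdir -p pics
python3 - <<'E'
from plant import robot
import cv2,numpy as np,pickle
s=robot.sense();print(s)
d={}
for n in("side","top","wrist"):
    p=robot.camera_params(n);im,dp=robot.grab_frame(n)
    cv2.imwrite(f"pics/{n}0.png",cv2.cvtColor(im,cv2.COLOR_RGB2BGR));d[n]=(p,im,dp)
    print(n,p)
pickle.dump(d,open("f0.pkl","wb"))
E
```

```text
pics
{'t': 0.0, 'joint_positions': array([-1.41221317,  0.3339138 ,  0.03985763,  1.46629024, -0.01340567,
        1.3432773 , -0.05847874]), 'qvel': array([ 1.56585719e-03, -4.53585628e-04, -5.44426252e-04, -3.75814837e-04,
        4.29233150e-04,  8.50046866e-05, -7.98215860e-04]), 'joint_torque': array([-1.20411114e-04, -6.56326747e+01,  1.33510172e+00, -4.03813362e+01,
       -5.97995985e-02,  4.44298878e-02,  9.80142022e-05]), 'eef_pos': array([165.61173271, 628.08851201, 238.64786167]), 'eef_rot': array([[-9.66962060e-01,  2.54920133e-01, -3.16642832e-04],
       [ 2.54920310e-01,  9.66960755e-01, -1.59167408e-03],
       [-9.95685754e-05, -1.61980713e-03, -9.99998683e-01]]), 'contact_force': array([-0.40318347, -0.75901126,  0.10779412]), 'torque': array([0.02639568, 0.0039776 , 0.01088618]), 'grip_width': 86.90642661393565}
side {'fx': 495.10866268911053, 'fy': 495.10866268911053, 'cx': 254.82518380796833, 'cy': 199.4756478233376, 'extrinsics': array([[-9.91027076e-01, -7.95814435e-02,  1.07387750e-01,
         3.87782917e+02],
       [-1.33642031e-01,  5.76337991e-01, -8.062
[... 437 characters left out ...]
01,  1.54287461e-02, -1.06803115e-02,
        -2.59204189e+01],
       [ 7.82852607e-03, -1.74306533e-01, -9.84660320e-01,
         1.11307546e+03],
       [ 0.00000000e+00,  0.00000000e+00,  0.00000000e+00,
         1.00000000e+00]])}
wrist {'fx': 320.8837474507303, 'fy': 320.8837474507303, 'cx': 258.93032144129154, 'cy': 198.89681970287378, 'extrinsics': array([[ 2.55229584e-01,  9.20898507e-01,  2.94624845e-01,
         8.40528790e+01],
       [ 9.66876295e-01, -2.42194232e-01, -8.05740874e-02,
         6.48122586e+02],
       [-2.84411874e-03,  3.05430670e-01, -9.52210070e-01,
         3.84584279e+02],
       [ 0.00000000e+00,  0.00000000e+00,  0.00000000e+00,
         1.00000000e+00]])}
```

View pics/top0.png

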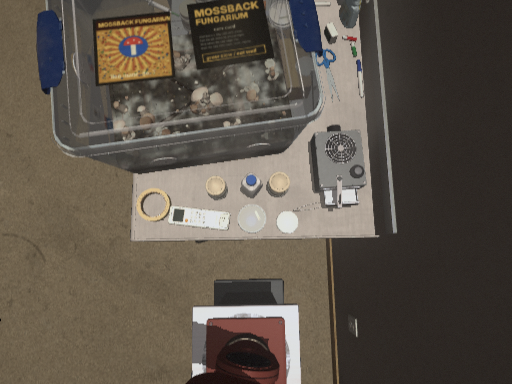

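View pics/side0.png

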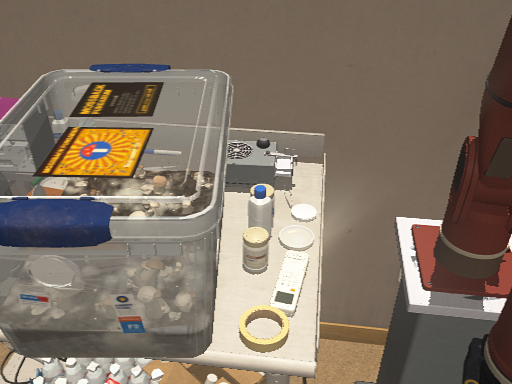

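The top view shows the box at about (340,165), its button near (358,171), the clip pointing front at about (340,190), and a wall just to the right at column 375–390. I'll zoom in and measure.

```bash
cat > h.py <<'E'
import numpy as np,pickle,cv2
def ray(p,u,v):
    E=p["extrinsics"];d=E[:3,:3]@np.array([(u-p["cx"])/p["fx"],(v-p["cy"])/p["fy"],1.]);return E[:3,3],d
def onz(p,u,v,z):
    o,d=ray(p,u,v);return o+d*(z-o[2])/d[2]
def cloud(p,dp):
    v,u=np.mgrid[:dp.shape[0],:dp.shape[1]]
    c=np.stack([(u-p["cx"])/p["fx"]*dp,(v-p["cy"])/p["fy"]*dp,dp],-1)
    return c@p["extrinsics"][:3,:3].T+p["extrinsics"][:3,3]
E
python3 - <<'E'
from h import *
d=pickle.load(open("f0.pkl","rb"))
p,im,dp=d["top"]
c=im[110:250,270:400];c=cv2.resize(c,None,fx=5.5,fy=4.28*1,interpolation=cv2.INTER_CUBIC)
c=cv2.resize(im[115:235,280:400],(600,600),interpolation=cv2.INTER_CUBIC)
cv2.imwrite("pics/topz.png",c[:,:,::-1])
p2,im2,dp2=d["side"]
cv2.imwrite("pics/sidez.png",cv2.resize(im2[120:240,210:340],(780,720)[:2] if 0 else (650,600),interpolation=cv2.INTER_CUBIC)[:,:,::-1])
P=cloud(p,dp)
for r in range(120,236,8): print(r,[tuple(P[r,c].astype(int)) for c in (316,324,332,340,348,356,364,370,378,386)])
E
```

```text
120 [(np.int64(731), np.int64(-241), np.int64(-1)), (np.int64(731), np.int64(-267), np.int64(0)), (np.int64(730), np.int64(-294), np.int64(-1)), (np.int64(728), np.int64(-319), np.int64(3)), (np.int64(730), np.int64(-347), np.int64(-1)), (np.int64(729), np.int64(-374), np.int64(-2)), (np.int64(729), np.int64(-400), np.int64(-2)), (np.int64(749), np.int64(-439), np.int64(-56)), (np.int64(720), np.int64(-438), np.int64(21)), (np.int64(693), np.int64(-436), np.int64(90))]
128 [(np.int64(703), np.int64(-239), np.int64(0)), (np.int64(704), np.int64(-266), np.int64(-2)), (np.int64(675), np.int64(-274), np.int64(76)), (np.int64(678), np.int64(-301), np.int64(66)), (np.int64(700), np.int64(-344), np.int64(3)), (np.int64(702), np.int64(-372), np.int64(-2)), (np.int64(700), np.int64(-396), np.int64(3)), (np.int64(724), np.int64(-440), np.int64(-65)), (np.int64(695), np.int64(-438), np.int64(14)), (np.int64(667), np.int64(-433), np.int64(91))]
136 [(np.int64(644), np.int64(-220), np.int64(96)), (np.int64(644), np.int64(-244), np.int64(94)), (np.int64(643), np.int64(-268), np.int64(96)), (np.int
[... 5303 characters left out ...]
nt64(387), np.int64(-350), np.int64(0)), (np.int64(386), np.int64(-376), np.int64(-2)), (np.int64(386), np.int64(-394), np.int64(0)), (np.int64(390), np.int64(-440), np.int64(-58)), (np.int64(383), np.int64(-436), np.int64(20))]
232 [(np.int64(364), np.int64(-224), np.int64(-1)), (np.int64(363), np.int64(-249), np.int64(-1)), (np.int64(363), np.int64(-273), np.int64(4)), (np.int64(362), np.int64(-298), np.int64(2)), (np.int64(362), np.int64(-323), np.int64(1)), (np.int64(362), np.int64(-349), np.int64(-2)), (np.int64(361), np.int64(-375), np.int64(-4)), (np.int64(361), np.int64(-391), np.int64(3)), (np.int64(364), np.int64(-439), np.int64(-61)), (np.int64(359), np.int64(-437), np.int64(12))]
```

View pics/topz.png

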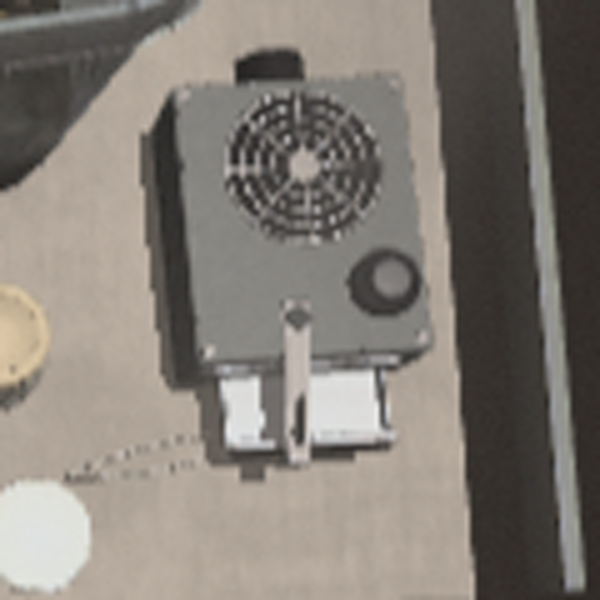

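View pics/sidez.png

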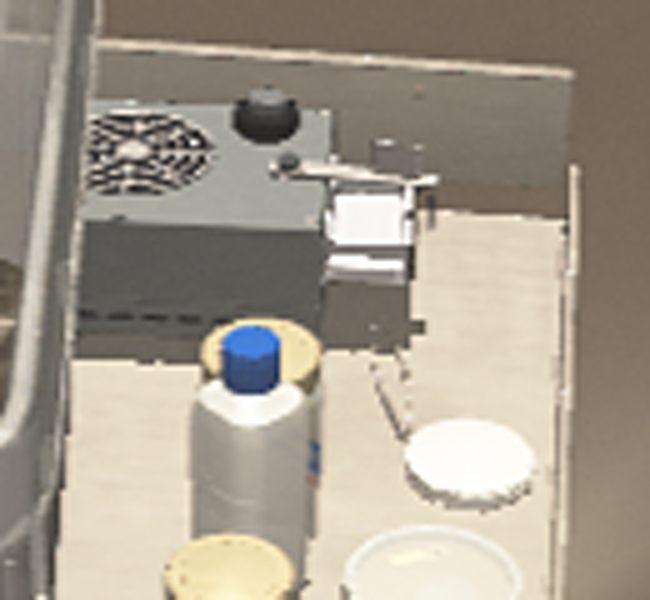

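Run:
```python
from h import *
d=pickle.load(open("f0.pkl","rb"))
p,im,dp=d["top"];P=cloud(p,dp)
Z=P[...,2]
m=((Z>84)&(Z<103)&(P[...,1]>-385)&(P[...,1]<-190)&(P[...,0]>440)&(P[...,0]<690)).astype(np.uint8)
m=cv2.morphologyEx(m,cv2.MORPH_OPEN,np.ones((7,7)))
n,l,st,_=cv2.connectedComponentsWithStats(m);k=1+np.argmax(st[1:,4])
pts=np.array([onz(p,u,v,93)[:2] for v,u in np.argwhere(l==k)])
print(cv2.minAreaRect(pts.astype(np.float32)), len(pts))
# manual corners
C=[(172,93),(400,75),(432,348),(197,363)]
W=[onz(p,280+a/5-.4,115+b/5-.4,93)[:2] for a,b in C];W=np.array(W);print(W.round(1),W.mean(0))
for i in range(4):print(np.linalg.norm(W[i]-W[(i+1)%4]))
print("yaw",[np.degrees(np.arctan2(*(W[i]-W[j])[::-1])) for i,j in((0,3),(1,2))])
for nme,a,b,z in(("button",396,280,114),("pivot",297,316,100),("clipend",298,462,98),("lipL",228,447,74),("lipR",395,440,74)):
    print(nme,onz(p,280+a/5-.4,115+b/5-.4,z).round(1))
b=P[(P[...,2]>110)&(P[...,2]<125)&(P[...,1]<-300)&(P[...,1]>-350)&(P[...,0]>500)&(P[...,0]<560)];print("btn top",b.mean(0),b.max(0))
t=P[::12,::16]
q=P[(P[...,0]>380)&(P[...,0]<760)&(P[...,1]>-230)&(P[...,1]<400)&(Z>155)];print("tub",q.min(0),q.max(0))
for y in range(-240,400,60):
    s=P[(abs(P[...,1]-y)<20)&(Z>155)&(P[...,0]>350)&(P[...,0]<1000)]
    if len(s): print(y,s[:,0].min(),s[:,2].max())
```

```text
((577.1159057617188, -287.0892639160156), (170.50482177734375, 140.70973205566406), 2.5416908264160156) 2349
[[ 654.  -215.3]
 [ 663.3 -353.2]
 [ 496.  -360.5]
 [ 489.2 -222.3]] [ 575.64033506 -287.82023852]
138.21155899348264
167.53030916484258
138.35292963088122
164.95280439197285
yaw [np.float64(2.461191840922773), np.float64(2.523033664365789)]
button [ 532.3 -335.7  114. ]
pivot [ 514.9 -280.7  100. ]
clipend [ 429.5 -276.8   98. ]
lipL [ 442.  -241.9   74. ]
lipR [ 444.6 -340.9   74. ]
btn top [ 534.78655054 -332.33360274  114.20991615] [ 545.98774851 -322.19558094  117.96252378]
tub [ 520.87891164 -192.47773823  155.00237514] [759.98576311 399.98163551 391.43799387]
-180 595.0783946308438 390.772126146666
-120 581.4724858881182 391.84125781085527
-60 573.3178587860455 387.50610756971616
0 564.9257703457087 387.98281468252594
60 557.3752226067418 389.2296815459804
120 550.0863200587777 388.32181007994586
180 541.5214934691319 389.16002672568334
240 533.3301253096339 389.43623890562367
300 525.3547278586201 388.9842262038601
360 520.8789116361504 389.6370244475585
```

Request:
{"name": "play_rows", "arguments": {
  "deltas": "0 0 0 0 -8.6; 0 0 0 0 -8.7; 0 0 0 0 0",
  "force": 10
}}

```text
t: 0.52
eef_pos: [165.7, 628.3, 239.2]
eef_rot: [[-0.999, -0.043, -0.0], [-0.043, 0.999, -0.001], [0.0, -0.001, -1.0]]
contact_force: [-0.3, -0.7, -0.5]
grip_width: 64.9
```

```bash
cat >> h.py <<'E'
YAW=np.radians(2.5);C=np.array([576.8,-287.3])
def b2w(x,y):
    c,s=np.cos(YAW),np.sin(YAW);return C+[c*x-s*y,s*x+c*y]
def to(targets):
    from plant import robot
    s=robot.sense();R=s["eef_rot"];p=s["eef_pos"]
    print("t",s["t"],p.round(1),"F",s["contact_force"].round(1),"w",round(s["grip_width"],1),"xang",np.degrees(np.arctan2(R[1,0],R[0,0])).round(2))
    for t in targets:
        t=np.array(t,float);print(t.round(1),"->",(R.T@(t-p)).round(1));p=t
E
python3 -c "
from h import *
b=b2w(0,0);to([(420,300,240),(430,0,240),(430,-200,240),(533,-334,180),(533,-334,135)])"
```

```text
t 0.525 [165.7 628.3 239.2] F [-0.3 -0.7 -0.5] w 64.9 xang -177.53
[420. 300. 240.] -> [-239.8 -339.    -0.6]
[430.   0. 240.] -> [ 3.000e+00 -3.002e+02  2.000e-01]
[ 430. -200.  240.] -> [ 8.600e+00 -1.998e+02  1.000e-01]
[ 533. -334.  180.] -> [ -97.1 -138.3   60. ]
[ 533. -334.  135.] -> [-0.  0. 45.]
```

Request:
{"name": "play_rows", "arguments": {
  "deltas": "0 -24 -34 0 0; 0 -24 -34 0 0; 0 -24 -34 0 0; 0 -24 -34 0 0; 0 -24 -34 0 0; 0 -24 -34 0 0; 0 -24 -34 0 0; 0 -24 -34 0 0; 0 -24 -34 0 0; 0 -24 -34 0 0"
}}

```text
t: 1.78
eef_pos: [421.1, 298.2, 239.6]
eef_rot: [[-0.999, -0.04, -0.0], [-0.04, 0.999, 0.0], [-0.0, 0.0, -1.0]]
contact_force: [0.7, 0.6, -0.0]
grip_width: 0.5
```

Request:
{"name": "play_rows", "arguments": {
  "deltas": "0 0 -42 0 0; 0 0 -42 0 0; 0 0 -42 0 0; 0 0 -42 0 0; 0 0 -42 0 0; 0 0 -42 0 0; 0 0 -42 0 0; 0 2 -42 0 0; 0 2 -42 0 0; 0 2 -42 0 0"
}}

```text
t: 3.02
eef_pos: [432.8, -121.8, 239.7]
eef_rot: [[-0.999, -0.04, 0.001], [-0.04, 0.999, 0.001], [-0.001, 0.001, -1.0]]
contact_force: [0.2, 0.2, 0.1]
grip_width: 0.5
```

Request:
{"name": "play_rows", "arguments": {
  "deltas": "0 0 -42 0 0; 0 0 -42 0 0; 0 0 -42 0 0; 0 0 -42 0 0; 0 0 0 0 0"
}}

```text
t: 3.65
eef_pos: [439.5, -291.5, 239.6]
eef_rot: [[-0.999, -0.035, -0.001], [-0.035, 0.999, -0.002], [0.001, -0.002, -1.0]]
contact_force: [-0.7, -0.0, 0.2]
grip_width: 0.5
```

Run:
```python
from h import *
from plant import robot
to([])
p=robot.camera_params("wrist");im,dp=robot.grab_frame("wrist")
pickle.dump((p,im,dp),open("w1.pkl","wb"))
v=im.copy()
def pr(x,y,z,col):
    w=np.array([*b2w(x,y),z,1.]);c=np.linalg.inv(p["extrinsics"])@w
    cv2.circle(v,(int(p["fx"]*c[0]/c[2]+p["cx"]),int(p["fy"]*c[1]/c[2]+p["cy"])),2,col,-1)
for x in(-85,85):
    for y in(-70,70):pr(x,y,93,(255,0,0))
pr(-62,10,98,(0,255,0));pr(-124,10,119,(0,255,0));pr(-147,10,98,(0,255,0))
for y in(-48,0,48):pr(-132,y,74,(0,0,255))
cv2.imwrite("pics/w1.png",cv2.resize(v,(768,576),interpolation=cv2.INTER_CUBIC)[:,:,::-1])
```

```text
t 3.65 [ 439.5 -291.5  239.6] F [-0.7 -0.   0.2] w 0.5 xang -177.97
```

View pics/w1.png

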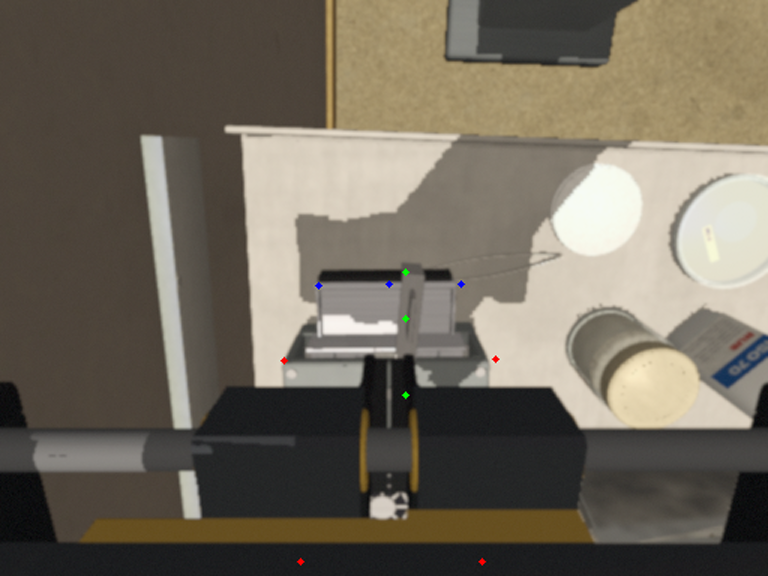

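The wrist picture shows the box with my predicted points nearly on the real corners, lip (row ~284) and clip (col ~410). The pose is confirmed to within about 3–4 mm. Next is the button.

```bash
python3 -c "
from h import *
to([(533.5,-334,180),(533.5,-334,140)])"
```

```text
t 3.7 [ 439.9 -289.5  239.4] F [0.7 0.4 0.3] w 0.5 xang -177.83
[ 533.5 -334.   180. ] -> [-92.  -47.9  59.4]
[ 533.5 -334.   140. ] -> [-0.  0. 40.]
```

Request:
{"name": "play_rows", "arguments": {
  "deltas": "0 -23 -12 8 0; 0 -23 -12 8 0; 0 -23 -12 15 0; 0 -23 -12 28 0; 0 0 0 20 0; 0 0 0 18 0; 0 0 0 0 0"
}}

```text
t: 4.58
eef_pos: [533.5, -331.1, 141.6]
eef_rot: [[-0.999, -0.044, -0.001], [-0.044, 0.999, 0.002], [0.001, 0.002, -1.0]]
contact_force: [0.8, 0.4, 0.5]
grip_width: 0.3
```

Run:
```python
from h import *
from plant import robot
to([(533.5,-334,134)])
p=robot.camera_params("side");im,dp=robot.grab_frame("side")
cv2.imwrite("pics/s1.png",cv2.resize(im[100:240,200:350],(750,600) if 0 else (640,597),interpolation=cv2.INTER_CUBIC)[:,:,::-1])
```

```text
t 4.575 [ 533.5 -331.1  141.6] F [0.8 0.4 0.5] w 0.3 xang -177.5
[ 533.5 -334.   134. ] -> [ 0.1 -2.9  7.6]
```

View pics/s1.png

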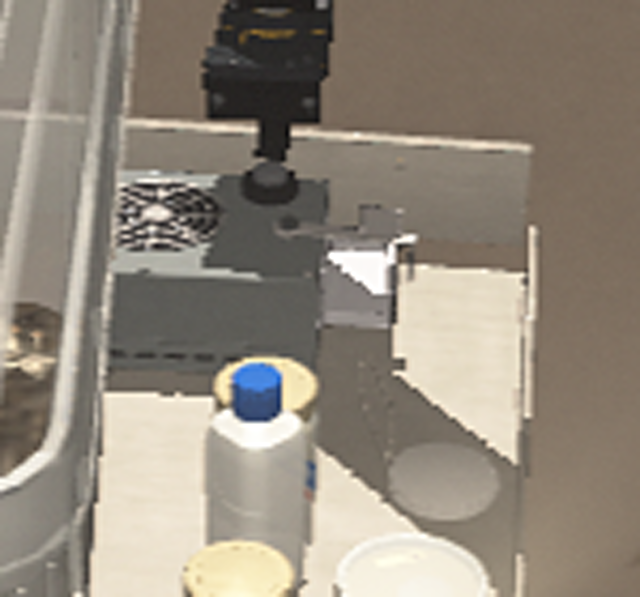

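The fingertips stand right above the cap. I'll press down in small steps.

Request:
{"name": "play_rows", "arguments": {
  "deltas": "0 0 -3 4 0; 0 0 0 4 0; 0 0 0 3 0; 0 0 0 2 0; 0 0 0 0 0"
}}

```text
t: 5.25
eef_pos: [534.6, -335.2, 129.6]
eef_rot: [[-0.999, -0.044, 0.0], [-0.044, 0.999, -0.0], [-0.0, -0.0, -1.0]]
contact_force: [-0.5, 0.8, 2.2]
grip_width: 0.5
```

Request:
{"name": "play_rows", "arguments": {
  "deltas": "0 0 0 2 0; 0 0 0 1 0; 0 0 0 1 0; 0 0 0 0 0"
}}

```text
t: 5.75
eef_pos: [534.7, -335.3, 126.4]
eef_rot: [[-0.999, -0.044, 0.001], [-0.044, 0.999, 0.0], [-0.001, 0.0, -1.0]]
contact_force: [-2.8, 3.4, 10.8]
grip_width: 0.4
```

Request:
{"name": "play_rows", "arguments": {
  "deltas": "0 0 0 1 0; 0 0 0 0 0; 0 0 0 0 0"
}}

```text
t: 6.12
eef_pos: [534.7, -335.3, 126.2]
eef_rot: [[-0.999, -0.044, 0.001], [-0.044, 0.999, 0.001], [-0.001, 0.001, -1.0]]
contact_force: [-5.7, 5.2, 18.5]
grip_width: 0.4
```

The button bottomed out (18 N, no further travel). I'll retract and go to the −y side of the thumb tab.

Request:
{"name": "play_rows", "arguments": {
  "deltas": "0 0 0 -10 0; 0 0 0 -30 0; 0 0 0 -10 0; 0 0 0 0 0"
}}

```text
t: 6.62
eef_pos: [534.8, -335.2, 174.7]
eef_rot: [[-0.999, -0.044, 0.001], [-0.044, 0.999, -0.0], [-0.001, -0.0, -1.0]]
contact_force: [-0.1, -0.8, 0.3]
grip_width: 0.2
```

Run:
```python
from h import *
to([(*b2w(-126,-32),165),(*b2w(-126,-32),121)])
pv=np.array([-62,10]);last=None
for th in np.arange(0,1.21,.1):
    u=np.array([-np.cos(th),np.sin(th)]);n=np.array([np.sin(th),np.cos(th)])
    c=pv+62*u-1.5*n-[4+5.5*min(1,th/.5),15]
    print(round(th,2),c.round(1), None if last is None else (np.array([-1,1])*(c-last)).round(1));last=c
```

```text
t 6.625 [ 534.8 -335.2  174.7] F [-0.1 -0.8  0.3] w 0.2 xang -177.46
[ 452.3 -324.8  165. ] -> [82.  14.1  9.7]
[ 452.3 -324.8  121. ] -> [ 0.  0. 44.]
0.0 [-128.    -6.5] None
0.1 [-128.9   -0.3] [0.9 6.2]
0.2 [-129.3    5.8] [0.3 6.2]
0.3 [-129.    11.9] [-0.3  6. ]
0.4 [-128.1   17.8] [-0.9  5.9]
0.5 [-126.6   23.4] [-1.5  5.6]
0.6 [-123.5   28.8] [-3.1  5.4]
0.7 [-119.9   33.8] [-3.6  5. ]
0.8 [-115.8   38.4] [-4.1  4.6]
0.9 [-111.2   42.6] [-4.6  4.2]
1.0 [-106.3   46.4] [-5.   3.7]
1.1 [-101.    49.6] [-5.3  3.2]
1.2 [-95.4  52.2] [-5.6  2.7]
```

Request:
{"name": "play_rows", "arguments": {
  "deltas": "0 28 5 0 0; 0 28 5 0 0; 0 26 4 10 0; 0 0 0 22 0; 0 0 0 22 0; 0 0 0 0 0"
}}

```text
t: 7.38
eef_pos: [450.7, -323.8, 118.5]
eef_rot: [[-0.999, -0.044, -0.004], [-0.044, 0.999, 0.001], [0.004, 0.002, -1.0]]
contact_force: [-0.3, -0.1, 0.9]
grip_width: 0.3
```

Run:
```python
from h import *
from plant import robot
to([(*b2w(-128,-6.5),121)])
p=robot.camera_params("side");im,dp=robot.grab_frame("side")
cv2.imwrite("pics/s2.png",cv2.resize(im[100:240,200:350],(640,597),interpolation=cv2.INTER_CUBIC)[:,:,::-1])
```

```text
t 7.375 [ 450.7 -323.8  118.5] F [-0.3 -0.1  0.9] w 0.3 xang -177.47
[ 449.2 -299.4  121. ] -> [ 0.4 24.5 -2.4]
```

View pics/s2.png

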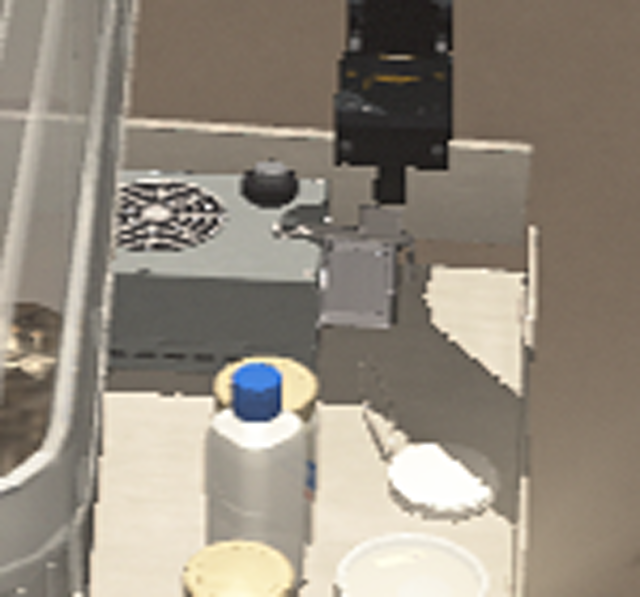

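The fingers are behind the tab (on its −y side) and the button is up. Now I'll sweep the clip.

Request:
{"name": "play_rows", "arguments": {
  "deltas": "0 0 8 -2 0; 0 0 8 0 0; 0 0 8 0 0; 0 1 6 0 0; 0 0 6 0 0; 0 0 6 0 0; 0 -1 6 0 0; 0 -1.5 5.6 0 0; 0 0 0 0 0"
}}

```text
t: 8.55
eef_pos: [451.3, -270.3, 122.4]
eef_rot: [[-0.999, -0.045, -0.0], [-0.045, 0.999, 0.001], [0.0, 0.001, -1.0]]
contact_force: [-0.1, 0.3, 0.8]
grip_width: 0.2
```

Run:
```python
from h import *
from plant import robot
to([(*b2w(-126.6,23.4),121)])
p=robot.camera_params("side");im,dp=robot.grab_frame("side")
cv2.imwrite("pics/s3.png",cv2.resize(im[100:240,200:350],(640,597),interpolation=cv2.INTER_CUBIC)[:,:,::-1])
```

```text
t 8.55 [ 451.3 -270.3  122.4] F [-0.1  0.3  0.8] w 0.2 xang -177.42
[ 449.3 -269.4  121. ] -> [2.  1.  1.4]
```

View pics/s3.png

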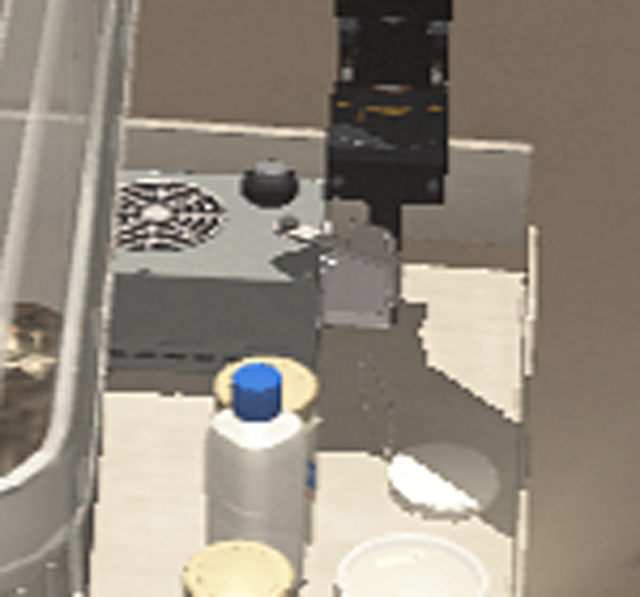

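The clip is swinging with the finger (about 0.45 rad). I'll carry on along the arc.

Request:
{"name": "play_rows", "arguments": {
  "deltas": "0 -0.5 5.6 0 0; 0 -2 5.2 0 0; 0 -3.5 5 0 0; 0 -4 4.6 0 0; 0 -4.6 4.2 0 0; 0 -5 3.7 0 0; 0 -5.3 3.2 0 0; 0 -4 2.2 0 0; 0 0 0 0 0; 0 0 0 0 0"
}}

```text
t: 9.85
eef_pos: [478.5, -236.1, 122.5]
eef_rot: [[-0.999, -0.044, -0.0], [-0.044, 0.999, 0.0], [0.0, 0.0, -1.0]]
contact_force: [-0.3, 0.2, 1.0]
grip_width: 0.3
```

Run:
```python
from h import *
from plant import robot
to([(*b2w(-98,51),121)])
p=robot.camera_params("side");im,dp=robot.grab_frame("side")
cv2.imwrite("pics/s4.png",cv2.resize(im[100:240,200:350],(640,597),interpolation=cv2.INTER_CUBIC)[:,:,::-1])
p=robot.camera_params("top");im,dp=robot.grab_frame("top")
cv2.imwrite("pics/t4.png",cv2.resize(im[115:235,280:400],(600,600),interpolation=cv2.INTER_CUBIC)[:,:,::-1])
```

```text
t 9.85 [ 478.5 -236.1  122.5] F [-0.3  0.2  1. ] w 0.3 xang -177.48
[ 476.7 -240.6  121. ] -> [ 2.  -4.4  1.5]
```

View pics/s4.png

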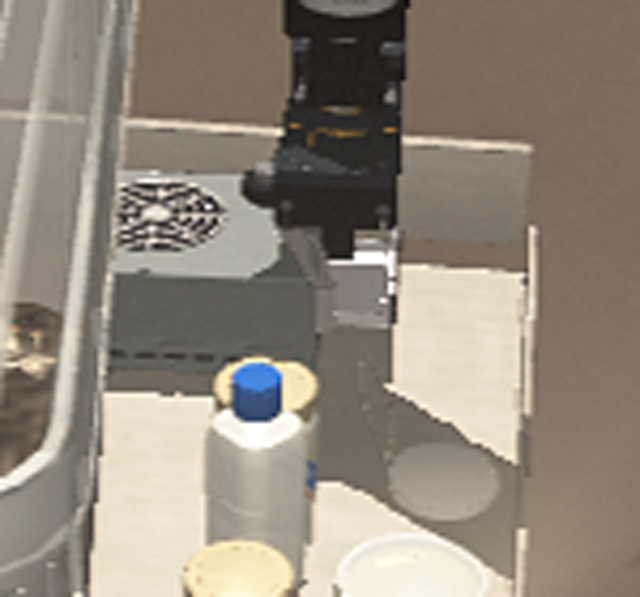

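View pics/t4.png

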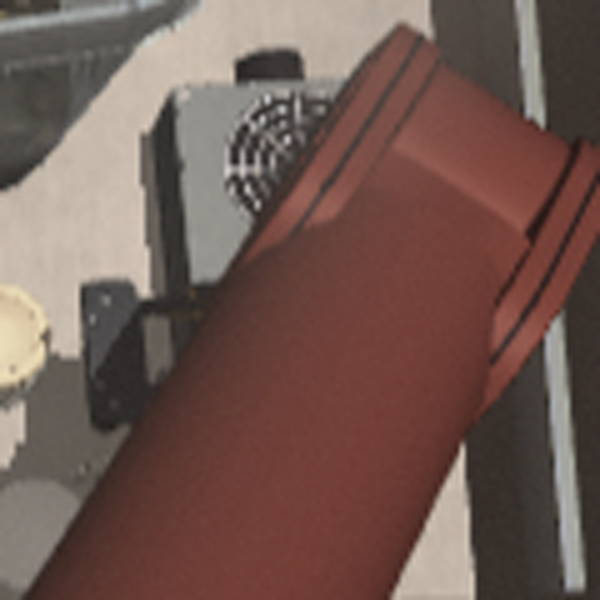

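Request:
{"name": "play_rows", "arguments": {
  "deltas": "0 5 -8 0 0; 0 5 -10 0 0; 0 0 -10 -20 0; 0 0 -10 -30 0; 0 0 -10 -20 0; 0 0 0 0 0"
}}

```text
t: 10.7
eef_pos: [470.7, -286.5, 193.8]
eef_rot: [[-0.999, -0.042, 0.002], [-0.042, 0.999, -0.001], [-0.002, -0.001, -1.0]]
contact_force: [-0.4, 1.0, 1.1]
grip_width: 0.5
```

Run:
```python
from h import *
from plant import robot
to([(*b2w(-110,-12),140)])
p=robot.camera_params("wrist");im,dp=robot.grab_frame("wrist")
v=im.copy()
def pr(x,y,z,col):
    w=np.array([*b2w(x,y),z,1.]);c=np.linalg.inv(p["extrinsics"])@w
    cv2.circle(v,(int(p["fx"]*c[0]/c[2]+p["cx"]),int(p["fy"]*c[1]/c[2]+p["cy"])),2,col,-1)
for th in(.8,1.,1.2):pr(-62-85*np.cos(th),10+85*np.sin(th),98,(0,255,0))
for y in(-48,0,48):pr(-132,y,74,(0,0,255))
cv2.imwrite("pics/w5.png",cv2.resize(v,(768,576),interpolation=cv2.INTER_CUBIC)[:,:,::-1])
p=robot.camera_params("side");im,dp=robot.grab_frame("side")
cv2.imwrite("pics/s5.png",cv2.resize(im[100:240,200:350],(640,597),interpolation=cv2.INTER_CUBIC)[:,:,::-1])
```

```text
t 10.7 [ 470.7 -286.5  193.8] F [-0.4  1.   1.1] w 0.5 xang -177.59
[ 467.4 -304.1  140. ] -> [  4.1 -17.3  53.8]
```

View pics/w5.png

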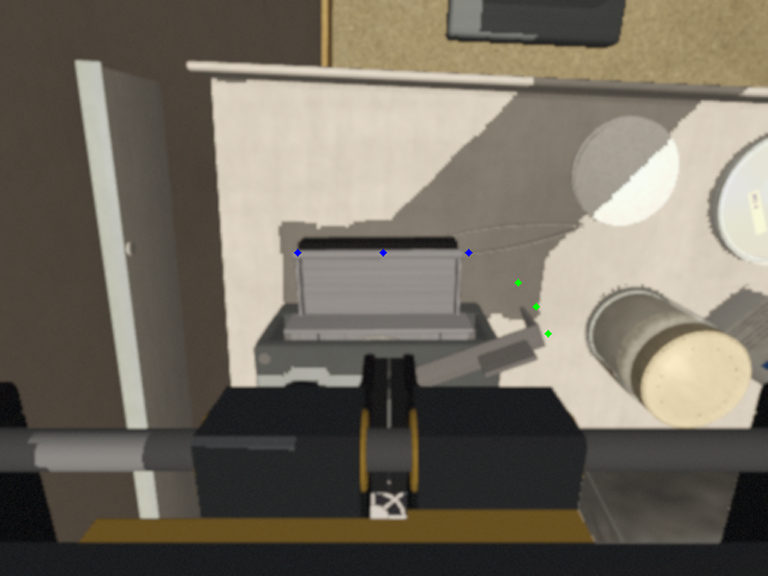

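View pics/s5.png

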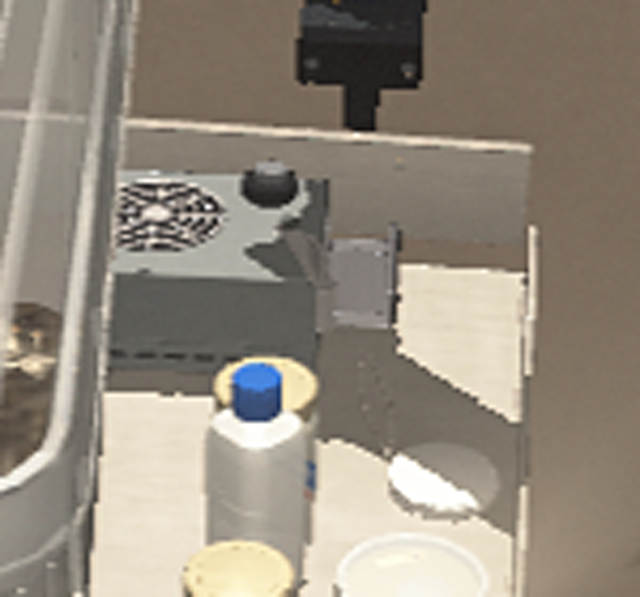

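The clip now sits at about 1.1 rad (green predictions for 0.8/1.0/1.2), the pocket is open in front of the roof edge, and the lip is at rows 240–253, where predicted. I'll go down into the pocket.

Request:
{"name": "play_rows", "arguments": {
  "deltas": "0 4 -7 18 0; 0 0 -5 18 0; 0 0 0 18 0; 0 0 0 20 0; 0 0 0 14 0; 0 0 0 0 0"
}}

```text
t: 11.55
eef_pos: [466.6, -296.5, 103.4]
eef_rot: [[-0.999, -0.044, -0.002], [-0.044, 0.999, 0.0], [0.002, 0.0, -1.0]]
contact_force: [0.3, -0.0, 0.2]
grip_width: 0.8
```

Run:
```python
from h import *
from plant import robot
to([(*b2w(-110,-8),76)])
p=robot.camera_params("side");im,dp=robot.grab_frame("side")
cv2.imwrite("pics/s6.png",cv2.resize(im[100:240,200:350],(640,597),interpolation=cv2.INTER_CUBIC)[:,:,::-1])
```

```text
t 11.55 [ 466.6 -296.5  103.4] F [ 0.3 -0.   0.2] w 0.8 xang -177.48
[ 467.3 -300.1   76. ] -> [-0.5 -3.6 27.4]
```

View pics/s6.png

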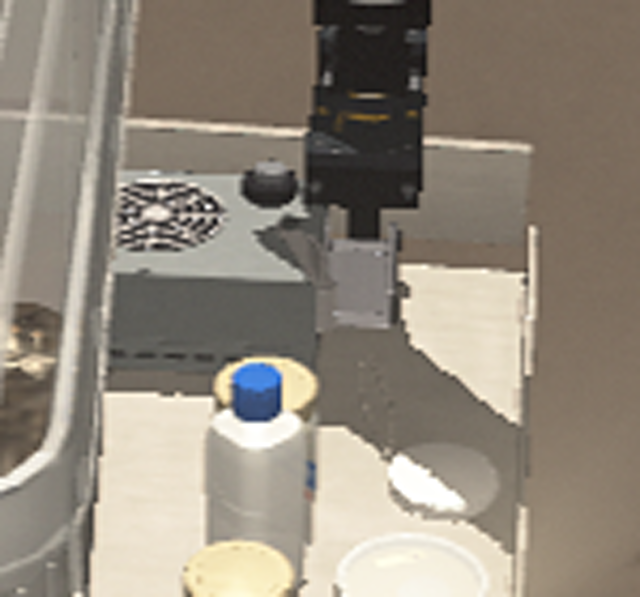

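Request:
{"name": "play_rows", "arguments": {
  "deltas": "0 0 0 10 0; 0 0 0 10 0; 0 0 0 6 0; 0 0 0 0 0; 0 3 0 0 0; 0 3 0 0 0; 0 3 0 0 0; 0 3 0 0 0; 0 3 0 0 0; 0 0 0 0 0"
}}

```text
t: 12.85
eef_pos: [452.0, -297.5, 78.7]
eef_rot: [[-0.999, -0.044, 0.0], [-0.044, 0.999, 0.0], [-0.0, 0.0, -1.0]]
contact_force: [1.2, -0.8, 0.4]
grip_width: 0.5
```

Request:
{"name": "play_rows", "arguments": {
  "deltas": "0 4 0 0 0; 0 5 0 0 0; 0 5 0 0 0; 0 5 0 0 0; 0 5 0 0 0; 0 0 0 0 0"
}}

```text
t: 13.6
eef_pos: [427.4, -298.4, 78.4]
eef_rot: [[-0.999, -0.044, -0.001], [-0.044, 0.999, 0.001], [0.001, 0.001, -1.0]]
contact_force: [-0.3, -0.3, -0.1]
grip_width: 0.6
```

Run:
```python
from h import *
from plant import robot
to([])
p=robot.camera_params("side");im,dp=robot.grab_frame("side")
cv2.imwrite("pics/s7.png",cv2.resize(im[100:240,200:350],(640,597),interpolation=cv2.INTER_CUBIC)[:,:,::-1])
```

```text
t 13.6 [ 427.4 -298.4   78.4] F [-0.3 -0.3 -0.1] w 0.6 xang -177.5
```

View pics/s7.png

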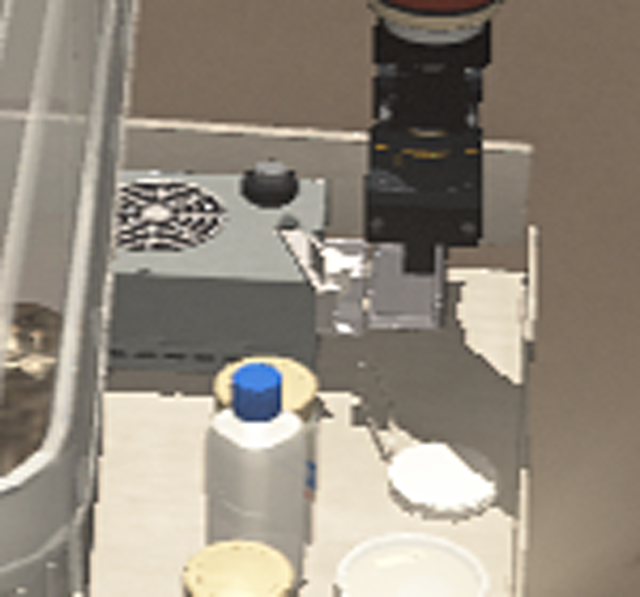

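The cassette follows the finger. I'll continue the pull gently.

Request:
{"name": "play_rows", "arguments": {
  "deltas": "0 4 0 0 0; 0 5 0 0 0; 0 5 0 0 0; 0 5 0 0 0; 0 5 0 0 0; 0 5 0 0 0; 0 5 0 0 0; 0 5 0 0 0; 0 3 0 0 0; 0 0 0 0 0"
}}

```text
t: 14.9
eef_pos: [385.9, -300.6, 78.6]
eef_rot: [[-0.999, -0.044, -0.0], [-0.044, 0.999, -0.0], [0.0, -0.0, -1.0]]
contact_force: [-0.4, -0.5, 0.1]
grip_width: 0.7
```

Request:
{"name": "play_rows", "arguments": {
  "deltas": "0 2 0 0 0; 0 2 0 0 0; 0 2 0 0 0; 0 2 0 0 0; 0 2 0 0 0; 0 0 0 0 0"
}}

```text
t: 15.65
eef_pos: [379.0, -300.8, 79.1]
eef_rot: [[-0.999, -0.045, 0.005], [-0.045, 0.999, -0.002], [-0.005, -0.002, -1.0]]
contact_force: [13.5, -1.6, -9.2]
grip_width: 0.3
```

The arm stopped at x=379 with 13.5 N on it, which suggests the end stop. I'll move back off the lip and straight up, then check.

Request:
{"name": "play_rows", "arguments": {
  "deltas": "0 -6 0 0 0; 0 -6 0 0 0; 0 0 0 -10 0; 0 0 0 -15 0; 0 0 0 -30 0; 0 0 0 -40 0; 0 0 0 -40 0; 0 0 0 -30 0; 0 0 0 0 0"
}}

```text
t: 16.77
eef_pos: [388.9, -301.4, 246.1]
eef_rot: [[-0.999, -0.043, 0.005], [-0.043, 0.999, 0.0], [-0.005, -0.0, -1.0]]
contact_force: [-0.4, -0.2, -0.1]
grip_width: 0.5
```

Run:
```python
from h import *
from plant import robot
to([])
for n in("side","wrist"):
    p=robot.camera_params(n);im,dp=robot.grab_frame(n);pickle.dump((p,im,dp),open(n+"8.pkl","wb"))
    v=im.copy()
    if n=="wrist":
        for x,c in((-212,(0,0,255)),(-207,(255,0,0))):
            for y in(-48,0,48):
                w=np.array([*b2w(x,y),74,1.]);q=np.linalg.inv(p["extrinsics"])@w
                cv2.circle(v,(int(p["fx"]*q[0]/q[2]+p["cx"]),int(p["fy"]*q[1]/q[2]+p["cy"])),1,c,-1)
        v=cv2.resize(v,(768,576),interpolation=cv2.INTER_CUBIC)
    else: v=cv2.resize(im[100:240,200:350],(640,597),interpolation=cv2.INTER_CUBIC)
    cv2.imwrite(f"pics/{n}8.png",v[:,:,::-1])
```

```text
t 16.775 [ 388.9 -301.4  246.1] F [-0.4 -0.2 -0.1] w 0.5 xang -177.51
```

View pics/side8.png

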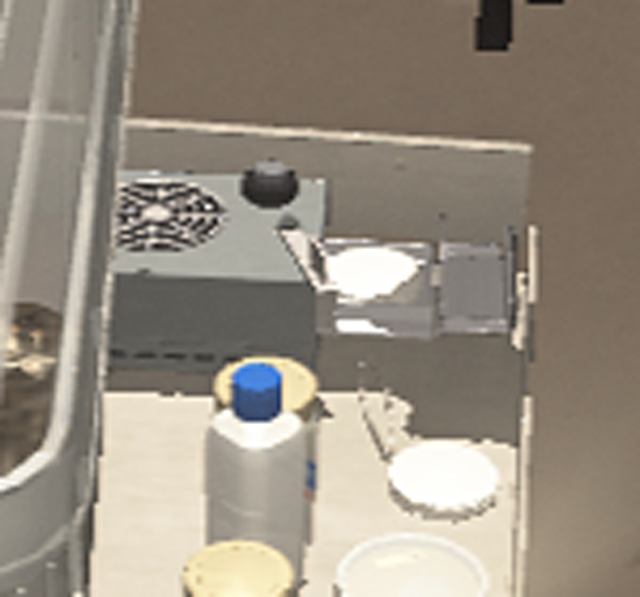

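View pics/wrist8.png

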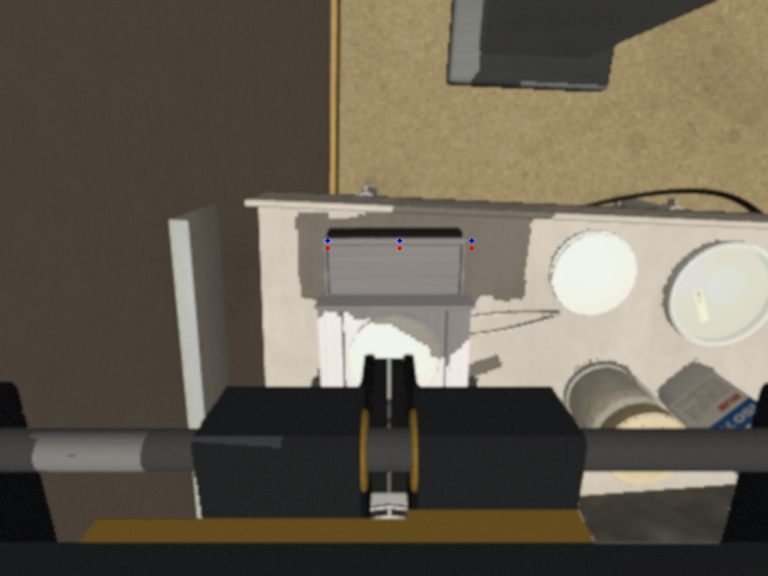

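The cassette is fully out: the lip lies on the 80 mm mark, with the same offset as at home. The pad is flat and centred in the well, the clip is aside, the button is up, and the hand is clear. I'm handing it in.

```bash
python3 -c "
from plant import robot
print(robot.finish_job()); print(robot.sense()['t'])"
```

```text
the job is handed in; nothing more can be done
None
the job is handed in; nothing more can be done
```

I did the job in the order asked and handed it in after about 17 s; no verdict was reported. I pressed the roof button until it bottomed out (18 N, no further travel). I then swept the clip to about 1.1 rad and drew the cassette out from inside the pocket until it met its stop (13.5 N).

**Last checks:** The wrist picture shows the lip on the predicted 80 mm mark. The side picture shows the pad flat in its well, the clip aside and the button up. The hand was about 150 mm above the cassette with no force on it, and the bystanders in view looked unmoved.

**Limits:** I read the joint values from pictures and forces, since they cannot be read directly. In the wrist view the box and lip looked about 4 mm narrower than my model, with the far edges and clip tab 3–4 mm off. It did not affect the moves.

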